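Hook and lock a rest bracket on a slotted upright

ROBOT

A 6-joint arm with a two-finger parallel gripper is mounted at the origin on the work surface. World frame = base frame: x ahead of the robot, y to its left, z up, the work surface at z = 0. Lengths are in mm, angles in rad, forces in N, time in s.
With the tool pointing down it reaches from about 350 to 975 mm from the base axis. Payload 7.1 kg.
Tool frame: the origin (TCP) lies at the very end of the fingers, on their centre line; the grasp point (between the pads) lies 19 mm behind it (ctrl.grasp_offset is the distance from the TCP to the grasp point, in mm); z points along the fingers, y is the line along which they close (so a half turn about z gives the same grasp; the last joint's range is limited). The gripper opens to 88 mm and grips with 3 to 60 N. Pads are 20 mm wide; open, the fingers measure 115 mm over their backs; the gripper's body (75 mm by 178 mm) begins 61 mm behind the grasp point.
Start: joints at [1.179, 0.423, 1.63, -0, 1.089, -0.019], TCP at [227.608, 582.065, 222.675] pointing down, gripper open.
Joint ranges: [-3, 3], [-0.9, 2.11], [0.09, 2.58], [-1.31, 4.45], [0.11, 2.69], [-2.54, 2.54]. Speed limits (rad/s): [2.39, 2.39, 3.01, 3.14, 3.14, 3.14].

INTERFACE

Orientations are given as a rotation vector (axis times angle).
In Python, from workcell import ctrl, viewer, ticket, models gives the robot as it stands.
- The arm moves only by the tool play_rows, never from a script. Its arguments are lists of equal length, an entry for each row: "dp": the shift along the world's x, y, z in mm, a list of three; "yaw": the turn about the world's z in degrees. In form: {"dp": [[tx, ty, tz], ...], "yaw": [yaw, ...]}. A call has 1 to 8 rows; each row shifts and turns the commanded pose from where the row before left it; what a row does not reach is not made up. A row lasts 1/12 s, in which the tool goes at most 41.7 mm and 7.16 degrees, less where a joint would pass 70% of its speed; a pose out of reach is approached as far as the arm can. A call is refused whole if a number of a shift passes 41.7 or a number of a turn 7.16, either way. A call with a gripper value outside its range is refused whole. "gripper" is the closure, from 0 (fully open) to 1 (shut), set as the call begins (left out, the last holds). The fingers move at their own pace and stop on an object; the grip force is fixed at half the most. Time passes only in rows, so rows that do not move let the fingers close. It gives the time, the measured TCP pose, the force, the opening and the grip force at its end, in the units of the state.
- ctrl.get_obs(): the state, without advancing time (a new reading comes with each control period).
- viewer.get_image(name): name is "side" or "top" or "wrist"; returns a dict with "pixels" (420x560x3 uint8, red, green, blue), "range_z" (420x560 float32, mm along the optical axis (not along the pixel's ray), 0 where there is no reading), "fx", "fy", "cx", "cy" (pixels), "dist_coeffs" ([k1, k2, p1, p2, k3] as OpenCV has them; the pictures are not rectified), "T" (4x4, takes a point from camera to world coordinates); the wrist camera has in their place "hand_eye" (4x4, takes a point from camera to tool coordinates, whose origin is the TCP and whose axes are the flange's). Camera axes: x right, y up, looking along -z (the intrinsics and any distortion apply to the point x, -y, -z); pixel columns grow to the right and rows downward; lengths in mm; the calibration is good to about 2 mm. A picture is of the moment at which its call begins: read the wrist's pose just before it.
- ticket.close_job(): hands the job in; it is judged then, once.
Trained networks look in a picture, given as the dict that the camera call returned (one of the last four; its "shot" number tells which), for a name from the list of things; names that differ only in an ending like _2 or _b are one class to them, and where a whole thing is asked for, a point or a joint stands for the part that bears it (a point fixed in the world has none). Each returns a list of dicts, best first, with "conf" (0 to 1); they miss things now and then, are a little off and sometimes report something else, mostly with a low value. They report only what shows in the picture. A call takes as long as a camera call. They do not tell look-alikes from the thing itself.
- models.look_for(picture, name): "bbox" ([centre column, centre row, width, height] in pixels, round what is visible of it).
- models.landmark_of(picture, name): "location" ([column, row] in pixels: a listed point, or the origin of a listed thing).
The state is a dict: "t": time; "qpos": joint angles; "qvel": joint speeds; "joint_torque": joint torques, N m; "ee_pos": TCP position; "orientation": TCP orientation; "ft_force": force on the tool from outside, world axes, zero at the start; "moment": the same for the moment, N m; "width": finger opening in mm; "grasp_force": force on a finger pad.
Only numpy, scipy, OpenCV 4.12 (cv2) and the standard library are available. Lean on these libraries where they do the work, as an engineer would, in place of code of your own. Each camera call takes 0.05 s, during which the arm holds its last target. There are 200 camera calls.

TASK

Hang the blue two-lane rest on the slotted steel upright: hook both its steel tabs into the two slots, then push it down gently until it is fully home and the yellow spring catch has snapped out over its foot. Do not force it against the upright, let go of it, and leave the dish, the cutter and the tamper block where they are.

Things in the scene. Friction and masses are not known exactly. Their poses are not given: they have to be found in the camera images.
- bracket_grip (a point): Grip point of the loose blue rest bracket (0.25 kg): middle of its upright centre rib, 46 mm above its underside. x points from its back plate out along the deck, y across, z up. Rib 10 mm thick (y), 70 mm long (x), its top 16 mm above this point. Deck under it 80 mm wide, 4 mm thick, 106 mm long, upper face 42 mm below this point, end 38 mm ahead. It starts standing on the bench.
- bracket_ledge (a point): Centre of the flat push ledge on top of the bracket's back plate, 16 mm deep (x), 50 mm wide (y), 60 mm behind the grip point and 56 mm above it (102 mm above the underside). Same axes. A place to push down with shut fingers.
- bracket_tab (a point): Lower of two equal steel tabs, 52 mm apart in height, on the bracket's flat back face (50 mm wide, 68 mm behind the grip point). Point: where the underside of the neck leaves that face, 30 mm above the underside. Neck 5 mm thick (y), 8 mm high; at its end, 6.5 to 12.5 mm behind the face, a lip runs from its top to 17 mm below its underside (tab 25 mm high overall). Same axes.
- post: Fixed slotted upright, 68 mm wide, 190 mm high, on a foot plate. Origin on the bench below the front face of its slotted strip; x out of that face (roughly away from the robot), y across, z up. Strip 44 mm wide, 5 mm thick, hollow behind for 30 mm. It is clamped up to 8 mm above or below nominal height; this is not reported: find it by feel or eye. Forcing the bracket on it with over 80 N is a fault.
- slot (a point): NOMINAL lower end of the lower slot, on the strip's face, 75 mm above the bench (really up to 8 mm off in height). Two slots, one 52 mm above the other, 9 mm wide, 30 mm high. The tabs go in, until the back face is flush with the strip, with the necks' undersides 17 to 22 mm above the slots' ends. Lowered to about 12 mm the bracket rests hung on the yellow catch, even if let go. Axes as the post.
- home (a point): NOMINAL place of the bracket's grip point when fully home: 68 mm out from the strip's face, 91 mm above the bench (really up to 8 mm off in height, as the strip). Then the necks stand on the slots' ends. From the rest on the catch it takes a push of roughly 5 to 15 N, 12 mm down. Axes as the post; the bracket's axes then agree with them.
- catch (a joint): Yellow spring catch, 11 mm wide nose with a sloping top, 4 mm out of the strip's face, its flat underside 25 mm below the lower slot's end. 0 = out, up to 0.006 m as it is pushed into the strip. It yields as the bracket's foot passes and returns to 0 above the foot, in the back plate's window, when the bracket is home and locked (ledge then 97 mm above its underside). Also 0 while untouched. Spring 2 N when out, 3 N at 4 mm.
- dish_rim (a point): Terracotta dish, 90 mm wide, 30 mm high; centre of its mouth. Bystander.
- cutter: Yellow round-headed cutter lying on the bench, about 36 mm wide, 115 mm long along its y, 16 mm high; origin at its underside. Bystander.
- tamper: Brown wooden tamper block, 50 x 90 x 35 mm (x, y, z); origin at the centre of its underside. Bystander.
There are look-alikes about, which are no part of the job. What is meant by the part that bears bracket_grip is not brown or orange, and is the smaller of those in its own colour.

How it is judged:
By the outcome, as a careful person would: the job done as asked, in the order asked, and still so for the second after the job is handed in, with the robot touching nothing.
It also fails if it takes over 72 s, if anything falls off the work surface, if the arm or the gripper's body presses on something with over 40 N, if the wrist force passes 120 N, or if a joint passes its speed limit or range.

## Working session

There is one attempt and no reset: what is moved stays moved. The work goes in short steps, Python scripts to look and compute and a tool call to move; the robot and the scene stay as the last step left them, time stands still between calls to the robot, and variables do not carry over. Pictures are saved under pics/ and viewed, at most 10 in all, crops included, and the job is handed in when it is done.

Besides the shell and the picture viewer there is one more tool, called after "Emit:" as name([rows], argument=value, ...), one row to a line, values as JSON. play_rows: Moves the arm, as the interface text tells. Its arguments: {"type":"object","properties":{"dp":{"type":"array"},"yaw":{"type":"array"},"gripper":{"type":"number"}},"required":["dp","yaw"]}

```bash
mkdir -p pics
cat > h.py <<'E'
import numpy as np, cv2
from workcell import ctrl, viewer, ticket, models
from scipy.spatial.transform import Rotation as R
def shot(name):
    o=ctrl.get_obs(); p=viewer.get_image(name)
    if name=='wrist':
        T=np.eye(4); T[:3,:3]=R.from_rotvec(o['orientation']).as_matrix(); T[:3,3]=o['ee_pos']
        p['W']=T@np.array(p['hand_eye'])
    else: p['W']=np.array(p['T'])
    return p
def K(p): return np.array([[p['fx'],0,p['cx']],[0,p['fy'],p['cy']],[0,0,1.]])
def ray(p,uv):
    q=cv2.undistortPoints(np.array([[uv]],float),K(p),np.array(p['dist_coeffs'],float))[0,0]
    return p['W'][:3,:3]@np.array([q[0],-q[1],-1.]), p['W'][:3,3]
def atz(p,uv,z):
    d,c=ray(p,uv); return c+d*(z-c[2])/d[2]
def dep(p,uv,r=2):
    d,c=ray(p,uv); u,v=int(round(uv[0])),int(round(uv[1]))
    z=p['range_z'][max(0,v-r):v+r+1,max(0,u-r):u+r+1]; z=z[z>0]
    return c+d*np.median(z) if z.size else None
def cloud(p):
    h,w=p['range_z'].shape; uu,vv=np.meshgrid(np.arange(w),np.arange(h))
    q=cv2.undistortPoints(np.stack([uu,vv],-1).reshape(-1,1,2).astype(float),K(p),np.array(p['dist_coeffs'],float)).reshape(h,w,2)
    c=np.stack([q[...,0],-q[...,1],-np.ones((h,w))],-1)*p['range_z'][...,None]
    return c@p['W'][:3,:3].T+p['W'][:3,3]
def proj(p,X):
    Y=(np.linalg.inv(p['W'])@np.r_[X,1])[:3]*[1,-1,-1]
    return cv2.projectPoints(Y[None],np.zeros(3),np.zeros(3),K(p),np.array(p['dist_coeffs'],float))[0][0,0]
def save(p,f,box=None,s=1):
    im=p['pixels'][...,::-1]
    if box: im=im[box[1]:box[3],box[0]:box[2]]
    cv2.imwrite('pics/'+f,cv2.resize(im,None,fx=s,fy=s,interpolation=cv2.INTER_CUBIC))
np.set_printoptions(precision=1,suppress=True)
E
python3 - <<'E'
from h import *
ims=[]
for n in('top','side'):
    p=shot(n); ims.append(p['pixels'])
    for k in('bracket_grip','bracket_ledge','bracket_tab','post','slot','home','catch','dish_rim','cutter','tamper'):
        for d in models.landmark_of(p,k)[:4]:
            print(n,k,round(d['conf'],2),np.array(d['location']),dep(p,d['location']))
    save(p,n+'0.png',s=1.4)
print(ctrl.get_obs()['ft_force'])
E
```

```text
top bracket_grip 0.79 [167.3 153.1] [711.7 311.   78.9]
top bracket_grip 0.78 [241.8 242.5] [507.5 137.2  54.1]
top bracket_grip 0.55 [175.  223.1] [553.  293.4  45.5]
top bracket_ledge 0.96 [231.1 264.5] [454.5 157.3 102.3]
top bracket_ledge 0.92 [128.5 147.7] [709.2 387.7 134.1]
top bracket_ledge 0.74 [185.2 291.1] [396.  250.6 138. ]
top bracket_ledge 0.62 [170.1 246.6] [493.  292.1 102.2]
top bracket_tab 0.87 [230.3 268. ] [447.5 159.9  89.8]
top bracket_tab 0.8 [131. 162.] [676.7 380.4 133. ]
top bracket_tab 0.7 [177.6 252.1] [483.6 280.8  70.8]
top bracket_tab 0.67 [195.  288.3] [403.2 242.4  52.8]
top post 0.81 [320.4 249.1] [492.5 -42.4  51.9]
top slot 0.9 [322.  245.6] [494.7 -40.3 113.4]Traceback (most recent call last):
  File "<stdin>", line 6, in <module>
ValueError: it knows: bracket_grip, bracket_ledge, bracket_tab, cutter, dish_rim, home, post, slot, tamper
```

Run:
```python
from h import *
for n in('top','side'):
    p=shot(n)
    for k in('bracket_grip','bracket_ledge','bracket_tab','post','slot','home','dish_rim','cutter','tamper'):
        if n=='top' and k[:3]=='bra': continue
        for d in models.landmark_of(p,k)[:4]:
            print(n,k,round(d['conf'],2),np.array(d['location']),dep(p,d['location']))
    save(p,n+'0.png',s=1.4)
```

```text
top post 0.69 [322.3 247.9] [493.6 -45.   69.9]
top slot 0.65 [321.6 248.3] [492.7 -43.5  69.7]
top dish_rim 0.9 [409.  239.8] [ 518. -262.    5.]
top cutter 0.75 [352.9 146.6] [ 746.8 -129.7   14.7]
top tamper 0.76 [246.3 133.7] [771.6 130.6  36.3]
side bracket_grip 0.95 [253.9 166.3] [713.2 297.7  68.3]
side bracket_grip 0.91 [131.2 220.2] [330.5 284.7  76.4]
side bracket_grip 0.63 [233.8 227.4] [512.3 132.7  44.7]
side bracket_grip 0.61 [203.6 191.3] [542.2 297.1  60. ]
side bracket_ledge 0.95 [230.7 132.7] [717.3 400.6 134.7]
side bracket_ledge 0.88 [184.  185.1] [487.8 296.8 101.2]
side bracket_ledge 0.71 [207.8 212.1] [459.4 154.5 102.4]
side bracket_ledge 0.67 [156.9 192.2] [394.5 258.7 137.1]
side bracket_tab 0.81 [207.2 239.2] [449.  154.4  30.8]
side bracket_tab 0.76 [190.6 216.3] [484.3 279.7  17.3]
side bracket_tab 0.71 [231.4 164.3] [701.9 388.   44. ]
side bracket_tab 0.63 [169.1 227.3] [397.  233.2  50. ]
side post 0.8 [281.5 280.3] [471.4 -79.5  40.9]
side slot 0.78 [281.3 256.8] [471.2 -80.5 103.6]
side slot 0.38 [362.9 319. ] [ 534.  -245.7   10.1]
side dish_rim 0.79 [361.5 318.6] [ 532.1 -243.7   11.1]
side cutter 0.96 [385.4 249.1] [ 742.8 -138.7    9.5]
side cutter 0.43 [359.9 319.5] [ 529.1 -242.3    9.7]
side tamper 0.72 [313.6 201.2] [754.8 106.   23.3]
```

View pics/top0.png

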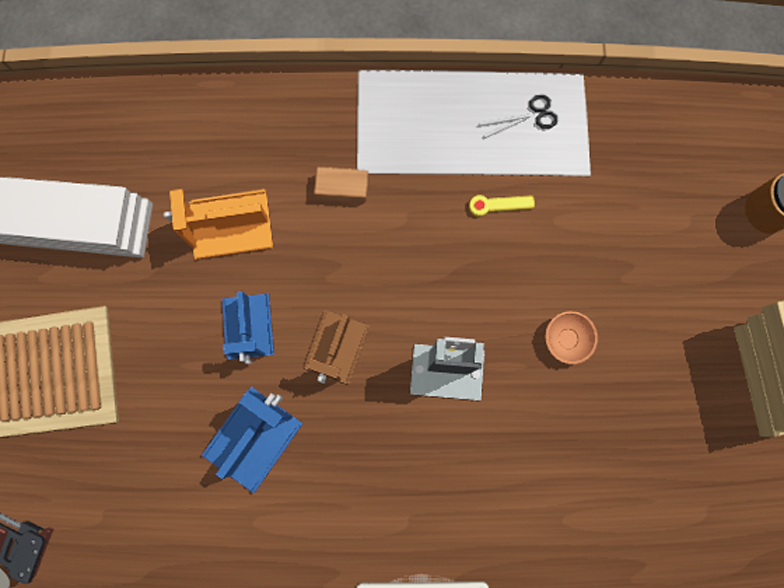

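View pics/side0.png

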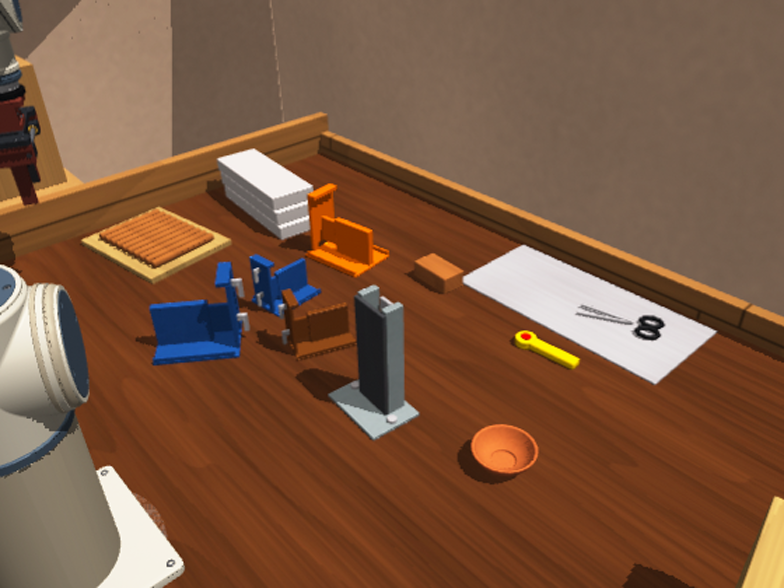

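Top picture: blue small bracket at px (175,225), blue large one at (182,314), brown at (240,248), orange at (160,158). The post is at (320,262), its slotted face toward +x. I choose the small blue one: its ledge measures z=102 mm, against 138 for the large one. Next I fit both poses from depth.

Run:
```python
from h import *
p=shot('top'); C=cloud(p); im=p['pixels'].astype(int)
save(p,'crop1.png',(130,190,360,310),3.4)
m=(C[...,0]>440)&(C[...,0]<620)&(C[...,1]>240)&(C[...,1]<345)&(im[...,2]>im[...,0]+30)
P=C[m]
for lo,hi in((-5,1),(1,8),(57,66),(97,106)):
    q=P[(P[:,2]>lo)&(P[:,2]<hi)]
    if len(q)<5: print(lo,len(q));continue
    r=cv2.minAreaRect(q[:,:2].astype(np.float32)); print(lo,hi,len(q),r,q.mean(0))
    print(cv2.boxPoints(r).tolist())
m=(C[...,0]>400)&(C[...,0]<580)&(C[...,1]>-130)&(C[...,1]<40)&(C[...,2]>150)
q=C[m];print('post z hist',np.histogram(q[:,2],bins=np.arange(150,215,5)))
zt=np.percentile(q[:,2],90);q=q[abs(q[:,2]-zt)<5];r=cv2.minAreaRect(q[:,:2].astype(np.float32));print(zt,r,cv2.boxPoints(r).tolist())
# foot plate
m=(C[...,0]>380)&(C[...,0]<580)&(C[...,1]>-130)&(C[...,1]<40)&(C[...,2]>3)&(C[...,2]<20)&(abs(im[...,0]-im[...,2])<40)
q=C[m];r=cv2.minAreaRect(q[:,:2].astype(np.float32));print('foot',np.median(q[:,2]),r,cv2.boxPoints(r).tolist())
print(p['W'][:3,3])
```

```text
-5 1 92 ((535.7886962890625, 299.76959228515625), (106.89472198486328, 79.35967254638672), 6.816366672515869) [542.8 300.1  -0.3]
[[478.00958251953125, 332.8254089355469], [487.42864990234375, 254.02670288085938], [593.5678100585938, 266.7137756347656], [584.1487426757812, 345.5124816894531]]
1 8 739 ((535.63720703125, 297.5449523925781), (106.08828735351562, 83.82301330566406), 6.260600566864014) [541.3 292.    4.4]
[[478.33892822265625, 333.4219970703125], [487.47991943359375, 250.09889221191406], [592.9354858398438, 261.66790771484375], [583.7944946289062, 344.99102783203125]]
57 66 145 ((531.2877197265625, 285.94866943359375), (46.863521575927734, 106.84661102294922), 85.76947784423828) [545.2 296.9  61.7]
[[476.28143310546875, 266.5217590332031], [582.8369140625, 258.6397399902344], [586.2940063476562, 305.3755798339844], [479.738525390625, 313.2575988769531]]
97 106 157 ((490.52716064453125, 290.4632568359375), (16.57084083557129, 49.8387451171875), 7.681108474731445) [490.2 290.1 102.1]
[[478.9853515625, 314.0516052246094], [485.64678955078125, 264.6600646972656], [502.0689697265625, 266.8749084472656], [495.40753173828125, 316.2664489746094]]
post z hist (array([ 17,  16,  19,  14,  53,  33,  48, 139, 108,   2,   0,   0]), array([150, 155, 160, 165, 170, 175, 180, 185, 190, 195, 200, 205, 210]))
191.8878554332627 ((474.91314697265625, -44.49233627319336), (68.4956283569336, 35.95857620239258), 83.75653839111328) [[453.31591796875, -76.58171081542969], [489.06121826171875, -80.49232482910156], [496.5103759765625, -12.402961730957031], [460.76507568359375, -8.492347717285156]]
foot 6.940357780127897 ((457.58331298828125, -42.974517822265625), (120.86820983886719, 86.2292251586914), 84.49251556396484) [[408.8675231933594, -98.99168395996094], [494.6986999511719, -107.26759338378906], [506.2991027832031, 13.042648315429688], [420.4679260253906, 21.318557739257812]]
[ 386.9   68.1 1245.8]
```

View pics/crop1.png

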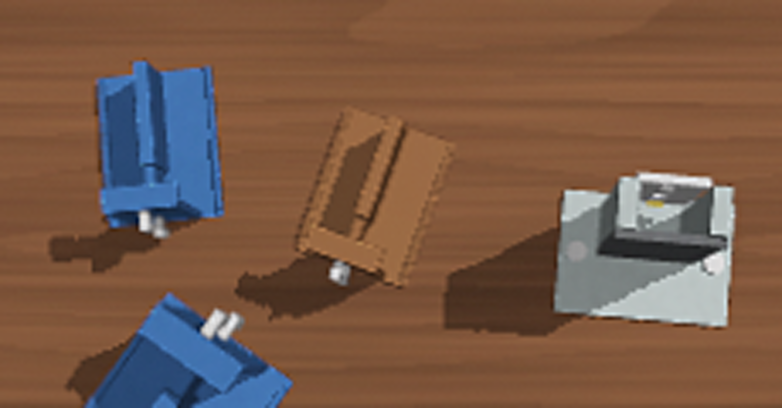

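The crop confirms it: the small blue bracket is at crop (155,150), with its tabs toward the robot. Its yaw is about +7° and its grip about (550,298). The post's yaw is about -6° and its face centre about (493,-46). I move above the bracket.

Run:
```python
from h import *
o=ctrl.get_obs(); M=R.from_rotvec(o['orientation']).as_matrix(); print(M,o['ee_pos'],o['width'],o['t'])
print('y yaw',np.degrees(np.arctan2(M[1,1],M[0,1])))
p=shot('wrist'); print(np.array(p['hand_eye']),p['fx'],p['cx'],p['cy'])
```

```text
[[-0.9  0.4  0. ]
 [ 0.4  0.9  0. ]
 [-0.   0.  -1. ]] [227.6 582.1 222.7] 88.0405884398855 1.25
y yaw 68.64249273662371
[[  -0.     1.     0.2   66.4]
 [   1.    -0.     0.     0.1]
 [   0.     0.2   -1.  -163.6]
 [   0.     0.     0.     1. ]] 321.49530331587073 280.06394212122507 209.51578185172107
```

Emit:
play_rows([
  [13.4,-11.8,0],
  [13.4,-11.8,0],
  [13.4,-11.8,0],
  [13.4,-11.8,0],
  [13.4,-11.8,0],
  [13.4,-11.8,0],
  [13.4,-11.8,0],
  [13.4,-11.8,0],
], yaw=[-6.3,-6.3,-6.3,-6.3,-6.3,-6.3,-6.3,-6.3], gripper=0)

```text
t: 1.97
ee_pos: [335.4, 487.1, 222.7]
orientation: [-1.848, -2.54, -0.0]
ft_force: [-0.0, -0.6, -0.2]
width: 87.5
grasp_force: 0.0
```

Emit:
play_rows([
  [13.4,-11.8,0],
  [13.4,-11.8,0],
  [13.4,-11.8,0],
  [13.4,-11.8,0],
  [13.4,-11.8,0],
  [13.4,-11.8,0],
  [13.4,-11.8,0],
  [13.4,-11.8,0],
], yaw=[-6.3,-6.3,-6.3,-6.3,-6.3,-6.3,-6.3,-6.3])

```text
t: 2.63
ee_pos: [442.6, 392.6, 222.7]
orientation: [-2.754, -1.512, -0.0]
ft_force: [0.2, 0.0, 0.3]
width: 88.0
grasp_force: 0.0
```

Emit:
play_rows([
  [13.4,-11.8,0],
  [13.4,-11.8,0],
  [13.4,-11.8,0],
  [13.4,-11.8,0],
  [13.4,-11.8,0],
  [13.4,-11.8,0],
  [13.4,-11.8,0],
  [13.4,-11.8,0],
], yaw=[-6.3,-6.3,-6.3,-6.3,-6.3,-6.3,-6.3,-6.3])

```text
t: 3.3
ee_pos: [549.8, 298.2, 222.7]
orientation: [-3.135, -0.195, -0.0]
ft_force: [0.3, 0.1, -0.7]
width: 87.8
grasp_force: 0.0
```

Run:
```python
from h import *
p=shot('wrist');o=ctrl.get_obs(); M=R.from_rotvec(o['orientation']).as_matrix(); print(o['ee_pos'],'y yaw',np.degrees(np.arctan2(M[1,1],M[0,1])),o['ft_force'])
for k in('bracket_grip','bracket_ledge','bracket_tab'):
    for d in models.landmark_of(p,k)[:2]: print(k,d['conf'],np.array(d['location']),dep(p,d['location']))
C=cloud(p); im=p['pixels'].astype(int)
m=(C[...,0]>440)&(C[...,0]<620)&(C[...,1]>240)&(C[...,1]<345)&(im[...,2]>im[...,0]+30)
P=C[m];print(len(P),np.histogram(P[:,2],bins=np.arange(-10,120,5)))
for lo,hi in((1,8),(60,66),(99,106)):
    q=P[(P[:,2]>lo)&(P[:,2]<hi)]
    if len(q)<20: continue
    r=cv2.minAreaRect(q[:,:2].astype(np.float32)); print(lo,hi,len(q),np.median(q[:,2]),r,q.mean(0))
save(p,'w1.png')
```

```text
[552.1 296.4 222.8] y yaw -83.3322303129649 [ 1.8 -0.6  0.8]
bracket_grip 0.97 [419.  237.7] [519.3 140.9  54.7]
bracket_grip 0.95 [282.  194.3] [550.5 296.3  63.9]
bracket_ledge 0.89 [281.4 264.8] [490.8 289.6 103.8]
bracket_tab 0.86 [283.  247.2] [490.9 287.6  56.8]
bracket_tab 0.69 [312.1 315.8] [575.4 294.3 322.1]
7439 (array([   0,    1,  817, 3758,  406,   25,   53,   53,   51,   66,   60,
         66,   75,  193,  717,  104,   26,    0,    0,    0,    0,   30,
        855,   25,    0]), array([-10,  -5,   0,   5,  10,  15,  20,  25,  30,  35,  40,  45,  50,
        55,  60,  65,  70,  75,  80,  85,  90,  95, 100, 105, 110, 115]))
1 8 4509 5.70870849454235 ((535.147216796875, 296.0140380859375), (105.72355651855469, 80.3909912109375), 6.575927257537842) [537.4 295.3   5.7]
60 66 758 63.617320188025104 ((536.5942993164062, 294.6127014160156), (99.64817810058594, 47.410648345947266), 6.124263286590576) [543.7 295.4  63.6]
99 106 893 103.73655813520827 ((491.10797119140625, 290.0240173339844), (16.69085121154785, 49.582698822021484), 7.081087589263916) [491.5 290.3 103.6]
```

View pics/w1.png

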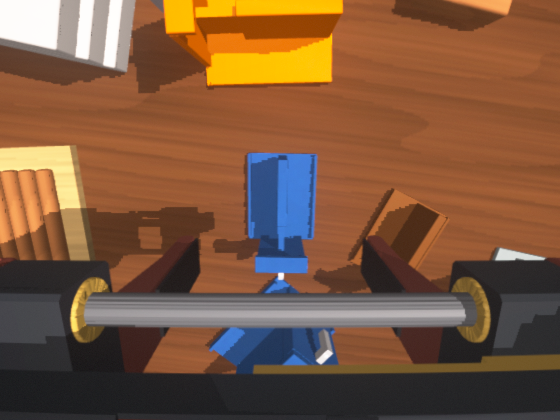

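The wrist view shows the bracket at (282,200) with its rib along the image vertical. The grip is at (550.4,297.4), yaw 6.7°, which matches the ledge and deck sizes. I let the arm settle, then descend.

Emit:
play_rows([
  [0,0,-20],
  [0,0,-30],
  [0,0,-30],
  [0,0,-30],
  [0,0,-20],
  [0,0,-10],
  [0,0,0],
  [0,0,0],
], yaw=[0,0,0,0,0,0,0,0])

```text
t: 4.17
ee_pos: [549.0, 299.5, 83.0]
orientation: [-3.135, -0.206, 0.0]
ft_force: [-0.5, -0.2, 0.7]
width: 87.7
grasp_force: 0.0
```

Emit:
play_rows([
  [1.4,-2.1,-10],
  [0,0,-20],
  [0,0,-14],
  [0,0,-8],
  [0,0,-2],
  [0,0,0],
  [0,0,0],
], yaw=[-0.7,0,0,0,0,0,0])

```text
t: 4.75
ee_pos: [551.0, 297.0, 29.1]
orientation: [-3.136, -0.185, -0.001]
ft_force: [-0.1, 0.0, 0.7]
width: 87.8
grasp_force: 0.0
```

Emit:
play_rows([
  [0,0,0],
  [0,0,0],
  [0,0,0],
  [0,0,0],
  [0,0,0],
  [0,0,0],
  [0,0,0],
  [0,0,0],
], yaw=[0,0,0,0,0,0,0,0], gripper=1)

```text
t: 5.42
ee_pos: [550.6, 296.8, 28.7]
orientation: [3.136, 0.185, -0.0]
ft_force: [0.3, 0.2, 0.9]
width: 37.8
grasp_force: 0.0
```

Emit:
play_rows([
  [0,0,0],
  [0,0,0],
  [0,0,0],
  [0,0,0],
  [0,0,0],
  [0,0,0],
  [0,0,0],
  [0,0,0],
], yaw=[0,0,0,0,0,0,0,0])

```text
t: 6.08
ee_pos: [550.6, 296.7, 28.7]
orientation: [-3.136, -0.185, 0.0]
ft_force: [0.3, -0.7, -0.1]
width: 9.7
grasp_force: 30.0
```

Emit:
play_rows([
  [0,0,5],
  [0,0,20],
  [0,0,35],
  [0,0,35],
  [0,0,35],
  [0,0,35],
  [0,0,20],
  [0,0,5],
], yaw=[0,0,0,0,0,0,0,0])

```text
t: 6.75
ee_pos: [552.4, 297.7, 223.3]
orientation: [-3.133, -0.185, -0.01]
ft_force: [1.7, 0.9, -2.4]
width: 9.8
grasp_force: 30.0
```

Emit:
play_rows([
  [5,-10,0],
  [7,-20,0],
  [7,-26,0],
  [7,-26,0],
  [7,-26,0],
  [7,-26,0],
  [7,-26,0],
  [7,-26,0],
], yaw=[5,5,5,5,5,5,5,5])

```text
t: 7.42
ee_pos: [603.7, 109.4, 216.9]
orientation: [-2.88, -1.252, 0.004]
ft_force: [-0.3, 0.3, -3.6]
width: 10.1
grasp_force: 30.0
```

Emit:
play_rows([
  [7,-26,0],
  [7,-26,0],
  [7,-26,0],
  [7,-26,0],
  [7,-26,0],
  [7,-26,0],
  [7,-26,0],
  [7,-24,0],
], yaw=[5,5,5,5,5,5,5,5])

```text
t: 8.08
ee_pos: [659.6, -96.6, 216.6]
orientation: [-2.278, -2.16, 0.003]
ft_force: [0.5, 0.8, -2.9]
width: 9.6
grasp_force: 30.0
```

Emit:
play_rows([
  [7,-17,0],
  [0,0,0],
  [0,0,0],
  [0,0,0],
], yaw=[3.3,0,0,0])

```text
t: 8.42
ee_pos: [666.5, -111.6, 217.1]
orientation: [-2.22, -2.219, 0.002]
ft_force: [0.2, 0.8, -3.8]
width: 9.7
grasp_force: 30.0
```

Run:
```python
from h import *
p=shot('wrist');o=ctrl.get_obs(); M=R.from_rotvec(o['orientation']).as_matrix(); print(o['ee_pos'],'x yaw',np.degrees(np.arctan2(M[1,0],M[0,0])),o['ft_force'])
for k in('slot','home','post','bracket_tab'):
    for d in models.landmark_of(p,k)[:2]: print(k,d['conf'],np.array(d['location']),dep(p,d['location']))
for X in([493,-46,75],[493,-46,190],[493,-46,157]): print(X,proj(p,np.array(X,float)))
np.savez('w2.npz',**{k:np.array(v) for k,v in p.items() if k!='shot'})
save(p,'w2.png',s=1.4)
```

```text
[ 666.7 -111.2  217.6] x yaw 90.01901739995562 [-1.3 -0.1 -2.5]
slot 0.66 [100.5 135.7] [497.5 -50.7  76.8]
post 0.7 [135.6 131.3] [499.4 -47.4   5.1]
bracket_tab 0.62 [281.4 364.1] [ 666.8 -157.9  246.6]
[493, -46, 75] [ 96.2 130.6]
[493, -46, 190] [ -9.7 132.4]
[493, -46, 157] [ 31.1 131.6]
```

View pics/w2.png

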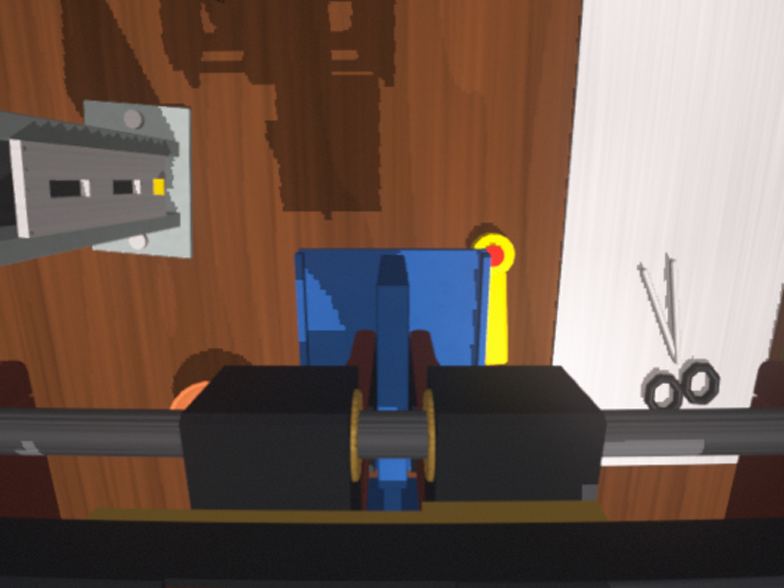

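The post is at pixels (0-135, 75-185). Its slots are at (36-64,134) and (81-100,134), the catch at (113,133). I fit the face plane and measure the slot ends.

Run:
```python
from h import *
p=dict(np.load('w2.npz')); p={k:(v if v.ndim else float(v)) for k,v in p.items()}
C=cloud(p); im=p['pixels'].astype(int)
m=np.zeros(im.shape[:2],bool); m[108:126,25:118]=1; m[144:160,25:112]=1
m&=(abs(im[...,0]-im[...,2])<40)&(p['range_z']>0)
P=C[m]; P=P[(P[:,2]>20)&(P[:,2]<185)]
for _ in range(4):
    A=np.c_[P[:,1],P[:,2],np.ones(len(P))]; s=np.linalg.lstsq(A,P[:,0],rcond=None)[0]; r=P[:,0]-A@s; P=P[abs(r)<max(2,2*r.std())]
print('x=a*y+b*z+c',s, 'yaw',np.degrees(-np.arctan(s[0])),'tilt',np.degrees(np.arctan(s[1])),r.std(),len(P),P[:,1].min(),P[:,1].max())
n=np.r_[1,-s[0],0]; n/=np.linalg.norm(n); x0=s[0]*-46+s[1]*110+s[2]
print('face x at y=-46,z=110:',x0)
def face(uv):
    d,c=ray(p,uv); return c+d*(n@(np.array([x0,-46,110])-c))/(n@d)
g=im.mean(2)
for row in (132,134,136):
    print(row,[int(v) for v in g[row,30:122]])
for col in (45,88):
    print(col,[int(v) for v in g[122:146,col]])
y=(im[...,0]>170)&(im[...,1]>130)&(im[...,2]<80); vs,us=np.where(y[100:170,90:130]); print('yellow cols',us.min()+90,us.max()+90,'rows',vs.min()+100,vs.max()+100)
for uv in([35.5,134],[64,134],[81,134],[100.5,134],[116.5,133]): print(uv,face(uv))
```

```text
x=a*y+b*z+c [  0.1   0.  501.7] yaw -5.26886842111212 tilt 0.05551507270466365 0.5178943476048563 2950 -70.56237178451886 -26.17968608211585
face x at y=-46,z=110: 497.550813650275
132 [105, 107, 107, 107, 104, 73, 44, 38, 39, 39, 38, 39, 39, 40, 39, 39, 40, 40, 40, 39, 40, 40, 40, 40, 39, 40, 53, 95, 135, 171, 214, 220, 218, 185, 129, 109, 107, 107, 107, 107, 108, 109, 108, 108, 107, 109, 107, 106, 108, 107, 90, 50, 42, 39, 40, 43, 41, 43, 41, 42, 43, 43, 41, 46, 77, 133, 162, 217, 221, 211, 142, 111, 107, 109, 107, 109, 110, 110, 113, 137, 154, 151, 151, 152, 152, 150, 141, 119, 109, 115, 115, 116]
134 [105, 105, 106, 106, 102, 78, 46, 39, 39, 40, 40, 38, 40, 38, 40, 39, 40, 38, 40, 40, 39, 40, 39, 37, 40, 40, 45, 85, 134, 145, 183, 219, 219, 192, 140, 110, 108, 108, 108, 107, 108, 109, 109, 109, 108, 109, 108, 108, 108, 109, 92, 55, 41, 40, 41, 42, 41, 43, 41, 41, 42, 42, 41, 44, 75, 133, 153, 220, 224, 215, 145, 113, 110, 110, 111, 110, 110, 111, 115, 139, 154, 151, 152, 151, 152, 150, 144, 129, 116, 131, 138, 139]
136 [107, 108, 108, 108, 106, 89, 50, 39, 39, 38, 39, 37, 38, 40, 39, 40, 42, 39, 40, 40, 42, 40, 40, 40, 41, 42, 45, 87, 134, 144, 180, 218, 221, 194, 141, 111, 110, 109, 108, 110, 108, 108, 110, 109, 110, 109, 109, 110, 110, 108, 92, 58, 42, 41, 42, 41, 44, 41, 42, 42, 40, 40, 43, 42, 64, 133, 142, 165, 219, 213, 148, 113, 110, 110, 111, 110, 109, 110, 114, 139, 155, 151, 152, 151, 151, 151, 146, 134, 121, 157, 172, 184]
45 [110, 110, 110, 110, 108, 105, 92, 50, 40, 41, 39, 40, 39, 37, 40, 40, 39, 41, 66, 94, 108, 108, 106, 106]
88 [109, 110, 111, 111, 110, 109, 83, 54, 44, 41, 41, 42, 41, 43, 42, 45, 76, 106, 109, 107, 108, 107, 108, 111]
yellow cols 110 117 rows 128 138
[35.5, 134] [497.4 -47.6 158.9]
[64, 134] [497.3 -48.2 128.6]
[81, 134] [497.3 -48.6 106.4]
[100.5, 134] [497.3 -49.2  75.9]
[116.5, 133] [497.3 -48.7  45.6]
```

Run:
```python
from h import *
p=dict(np.load('w2.npz')); p={k:(v if v.ndim else float(v)) for k,v in p.items()}
C=cloud(p); im=p['pixels']
v,u=np.mgrid[0:420,0:560]
m=(v<250)&(p['range_z']>0)&(abs(C[...,2])<8)&(im[...,0].astype(int)-im[...,2]>25)&((u>140)|(v<60))
P=C[m]; A=np.c_[P[:,0]-600,P[:,1]+46,np.ones(len(P))]; s,*_=np.linalg.lstsq(A,P[:,2],rcond=None); print('bench z=a(x-600)+b(y+46)+c',s*[1000,1000,1],len(P), (P[:,2]-A@s).std())
g=im.astype(float)
for row in (90,134,175): print(row,[int(x) for x in (g[row,125:145,0]-g[row,125:145,2])])
for uv in([136,90],[136.5,134],[136.5,175],[61.,71.5]): print(uv,atz(p,uv,6.5),dep(p,[uv[0]-4,uv[1]]))
def ht(p): 
  for k in('cutter',):
    for d in models.landmark_of(p,k)[:1]: print(d['conf'],d['location'],atz(p,d['location'],8))
t=shot('top'); ht(t); w=shot('wrist'); ht(w)
# red dot on the cutter, both
for q in(t,w):
    a=q['pixels'].astype(int); mm=(a[...,0]>150)&(a[...,1]<70)&(a[...,2]<70)
    n,l,st,ce=cv2.connectedComponentsWithStats(mm.astype(np.uint8)); 
    for i in range(1,n):
        if st[i,4]>8: print('red',ce[i],st[i,4],atz(q,ce[i],16))
# foot in top view: front edge
a=t['pixels'].astype(int); C=cloud(t)
for row_y in(-90,0):
    uv=proj(t,np.array([505,row_y,6.5])); u0=int(round(uv[0])); v0=int(round(uv[1])); print(row_y,uv,[int(a[k,u0,0]-a[k,u0,2]) for k in range(v0-6,v0+7)])
```

```text
bench z=a(x-600)+b(y+46)+c [-1.6 -1.1  1.7] 63364 0.8067837172463302
90 [-1, -1, 0, -2, -2, -3, -1, -3, -2, 0, 0, 20, 65, 81, 81, 80, 78, 75, 77, 78]
134 [-2, -2, -3, -2, -3, -2, -1, -2, -1, -1, -1, 11, 47, 75, 80, 79, 81, 80, 79, 77]
175 [-3, -2, -2, -2, -2, -2, -2, -2, 0, -1, 0, 1, 20, 60, 75, 76, 77, 78, 79, 79]
[136, 90] [505.   -2.5   6.5] [501.3  -2.7   8.4]
[136.5, 134] [500.7 -50.4   6.5] [496.8 -50.3   8.1]
[136.5, 175] [495.8 -97.6   6.5] [491.6 -97.4   7.8]
[61.0, 71.5] [422.2  18.3   6.5] [414.2  19.2   1.4]
0.61 [351.0, 207.5] [ 752.  -137.1    8. ]
red [352.4 180.9] 77 [ 750.  -103.6   16. ]
-90 [338.5 245.5] [68, 70, 73, 45, 22, 23, 6, 4, 2, 5, 5, 8, 7]
0 [300.8 245.6] [65, 62, 61, 61, 61, 71, -10, -9, -8, -7, -7, -7, -7]
```

Bench check: the wrist camera reads z high by about 1.8 mm, with no tilt. Corrected figures: slot end z about 74.8 (the catch agrees), face x 497.3 at y -47.9, yaw -5.4°. I stage in front of the post at TCP z about 93, to be refined.

Emit:
play_rows([
  [-2,2,0],
  [-3,3,0],
  [-3,4,0],
  [-3,4,0],
  [-3,4,0],
  [-3,4,0],
  [-3,4,0],
  [-3,4,0],
], yaw=[-6.8,-6.8,-6.8,-6.8,-6.8,-6.8,-6.8,-6.8])

```text
t: 9.53
ee_pos: [644.5, -83.0, 218.8]
orientation: [2.994, 0.953, 0.0]
ft_force: [-0.5, 0.2, -1.6]
width: 9.7
grasp_force: 30.0
```

Emit:
play_rows([
  [-3,4,-10],
  [-3,4,-15],
  [-3,4,-20],
  [-3,4,-20],
  [-3,4,-20],
  [-3,2,-20],
  [-1,0,-12],
  [0,0,-7],
], yaw=[-6.8,-6.8,-6.8,-6.8,-6.8,-6.8,-0.2,0])

```text
t: 10.2
ee_pos: [624.6, -61.0, 93.1]
orientation: [-3.138, 0.141, 0.003]
ft_force: [-0.2, 0.5, -2.9]
width: 9.7
grasp_force: 30.0
```

Emit:
play_rows([
  [0,0,0],
  [0,0,0],
  [0,0,0],
  [0,0,0],
], yaw=[0,0,0,0])

```text
t: 10.53
ee_pos: [626.7, -61.5, 96.0]
orientation: [3.138, -0.146, 0.004]
ft_force: [-0.0, -0.1, -2.9]
width: 9.9
grasp_force: 30.0
```

Run:
```python
from h import *
p=shot('wrist');o=ctrl.get_obs(); M=R.from_rotvec(o['orientation']).as_matrix(); yaw=np.arctan2(M[1,0],M[0,0]);print(o['ee_pos'],'x yaw',np.degrees(yaw),'z axis',M[:,2],o['ft_force'],o['moment'])
C=cloud(p); im=p['pixels'].astype(int)
ex=np.array([np.cos(yaw),np.sin(yaw),0]); ey=np.array([-ex[1],ex[0],0]); D=C-o['ee_pos']
L=np.stack([D@ex,D@ey,D[...,2]],-1); b=(im[...,2]>im[...,0]+30)
for nm,lo,hi in(('deck',-40,-15),('rib',20,45),('ledge',60,85)):
    q=L[b&(L[...,2]>lo)&(L[...,2]<hi)&(abs(L[...,1])<45)&(abs(L[...,0])<110)]
    if len(q)<30: print(nm,len(q));continue
    z0=np.median(q[:,2]); q=q[abs(q[:,2]-z0)<3]
    print(nm,len(q),z0,'slope x,y',np.linalg.lstsq(np.c_[q[:,:2],np.ones(len(q))],q[:,2],rcond=None)[0], q.min(0),q.max(0))
s=shot('side'); save(s,'s2.png',(190,150,400,300),3.6)
```

```text
[626.5 -61.4  95.8] x yaw -5.328655810839864 z axis [ 0. -0. -1.] [ 0.1 -0.  -2.7] [0.  0.1 0. ]
deck 7609 -22.74168651435727 slope x,y [  0.   -0.  -22.8] [-67.1 -39.7 -25. ] [ 38.   39.4 -19.8]
rib 2594 34.98920959298533 slope x,y [ 0.   0.  35.1] [-33.8 -14.5  32. ] [36.1  4.8 38. ]
ledge 0
```

View pics/s2.png

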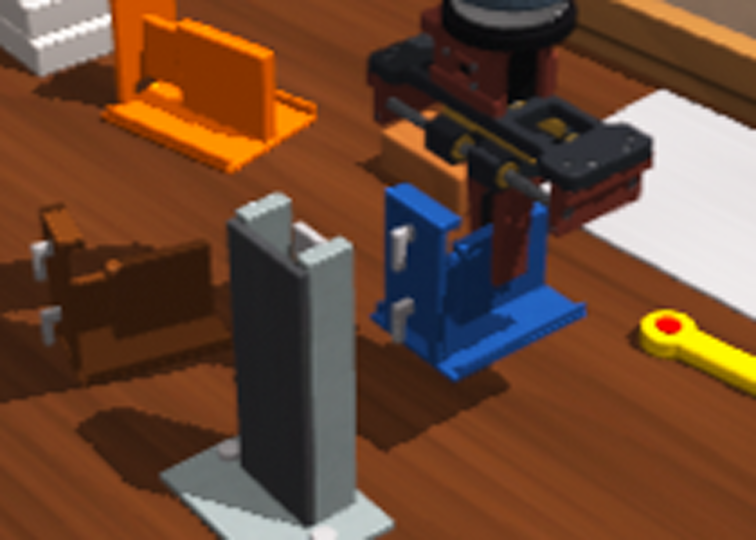

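The side crop shows the bracket held upright, level, with its tabs facing the post. Now I align: down 2.8, y +1.3, then approach.

Emit:
play_rows([
  [0,1.3,-2.8],
  [-6,0.6,0],
  [-8,0.75,0],
  [-8,0.75,0],
  [-8,0.75,0],
  [-6,0.6,0],
  [0,0,0],
  [0,0,0],
], yaw=[0,0,0,0,0,0,0,0])

```text
t: 11.3
ee_pos: [589.3, -56.4, 92.1]
orientation: [-3.138, 0.147, -0.0]
ft_force: [1.2, -0.5, -2.7]
width: 9.8
grasp_force: 30.0
```

Emit:
play_rows([
  [0,0,0],
  [0,0,0],
  [0,0,0],
], yaw=[0,0,0])

```text
t: 11.55
ee_pos: [590.0, -56.5, 91.9]
orientation: [3.138, -0.147, 0.001]
ft_force: [-0.1, 0.9, -2.8]
width: 10.0
grasp_force: 30.0
```

Emit:
play_rows([
  [-3,0.2,1.1],
  [-3,0.3,0],
  [-2,0.2,0],
  [-2,0.2,0],
  [-2,0.2,0],
  [-2,0.2,0],
  [0,0,0],
  [0,0,0],
], yaw=[0,0,0,0,0,0,0,0])

```text
t: 12.22
ee_pos: [575.5, -55.2, 93.0]
orientation: [-3.138, 0.147, -0.0]
ft_force: [-0.1, -1.2, -2.3]
width: 9.7
grasp_force: 30.0
```

Emit:
play_rows([
  [-1,0.1,0],
  [-1,0.1,0],
  [-1,0.1,0],
  [0,0,0],
], yaw=[0,0,0,0])

```text
t: 12.55
ee_pos: [572.3, -54.9, 92.9]
orientation: [-3.138, 0.147, 0.001]
ft_force: [-0.3, -0.2, -3.0]
width: 9.7
grasp_force: 30.0
```

Emit:
play_rows([
  [-1,0.1,0],
  [-1,0.1,0],
  [-1,0.1,0],
  [-1,0.1,0],
  [0,0,0],
], yaw=[0,0,0,0,0])

```text
t: 12.97
ee_pos: [568.3, -54.5, 93.0]
orientation: [3.138, -0.147, -0.0]
ft_force: [-0.7, -0.3, -3.0]
width: 9.9
grasp_force: 30.0
```

Emit:
play_rows([
  [-1,0.1,0],
  [-1,0.1,0],
  [0,0,0],
], yaw=[0,0,0])

```text
t: 13.22
ee_pos: [566.3, -54.2, 92.9]
orientation: [-3.138, 0.147, 0.0]
ft_force: [0.0, -0.1, -3.2]
width: 10.0
grasp_force: 30.0
```

Emit:
play_rows([
  [-0.5,0,0],
  [-0.5,0,0],
  [0,0,0],
], yaw=[0,0,0])

```text
t: 13.47
ee_pos: [565.6, -54.3, 93.0]
orientation: [3.138, -0.147, 0.0]
ft_force: [-0.5, 0.2, -3.0]
width: 9.7
grasp_force: 30.0
```

Emit:
play_rows([
  [-0.5,0,0],
  [0,0,0],
], yaw=[0,0])

```text
t: 13.63
ee_pos: [565.6, -54.3, 93.1]
orientation: [-3.138, 0.147, -0.002]
ft_force: [2.0, -0.2, -3.6]
width: 10.1
grasp_force: 30.0
```

It is flush at x 565.6. Now I lower it, watching forces.

Emit:
play_rows([
  [0,0,-1],
  [0,0,-1],
  [0,0,-1],
  [0,0,-1],
  [0,0,0],
], yaw=[0,0,0,0,0])

```text
t: 14.05
ee_pos: [565.5, -54.4, 89.0]
orientation: [3.138, -0.147, 0.001]
ft_force: [3.9, -0.2, -2.6]
width: 9.9
grasp_force: 30.0
```

Emit:
play_rows([
  [0,0,-1],
  [0,0,-1],
  [0,0,0],
], yaw=[0,0,0])

```text
t: 14.3
ee_pos: [565.5, -54.3, 87.0]
orientation: [3.138, -0.147, 0.001]
ft_force: [3.5, -0.6, -2.3]
width: 9.5
grasp_force: 30.0
```

Emit:
play_rows([
  [0.2,0,-1],
  [0,0,-1],
  [0,0,-1],
  [0,0,0],
], yaw=[0,0,0,0])

```text
t: 14.63
ee_pos: [565.6, -54.3, 84.0]
orientation: [-3.138, 0.147, -0.001]
ft_force: [2.4, -0.4, 1.0]
width: 10.1
grasp_force: 30.0
```

Emit:
play_rows([
  [0,0,-1],
  [0,0,-1],
  [0,0,0],
], yaw=[0,0,0])

```text
t: 14.88
ee_pos: [565.6, -54.3, 82.0]
orientation: [3.138, -0.147, 0.001]
ft_force: [3.9, -0.1, 0.9]
width: 9.7
grasp_force: 30.0
```

Emit:
play_rows([
  [0,0,-1],
  [0,0,-1],
  [0,0,0],
], yaw=[0,0,0])

```text
t: 15.13
ee_pos: [565.5, -54.3, 79.9]
orientation: [-3.138, 0.147, -0.001]
ft_force: [3.7, -0.4, 0.8]
width: 10.0
grasp_force: 30.0
```

Emit:
play_rows([
  [0,0,-1],
  [0,0,-1],
  [0,0,-1],
  [0,0,0],
], yaw=[0,0,0,0])

```text
t: 15.47
ee_pos: [565.5, -54.3, 76.7]
orientation: [3.138, -0.147, 0.001]
ft_force: [5.2, 0.3, -1.5]
width: 10.0
grasp_force: 30.0
```

Emit:
play_rows([
  [0,0,-1],
  [0,0,-1],
  [0,0,0],
], yaw=[0,0,0])

```text
t: 15.72
ee_pos: [565.5, -54.3, 74.7]
orientation: [3.138, -0.147, 0.001]
ft_force: [6.5, -0.1, -3.0]
width: 10.1
grasp_force: 30.0
```

Emit:
play_rows([
  [0,0,-1],
  [0,0,0],
], yaw=[0,0])

```text
t: 15.88
ee_pos: [565.5, -54.3, 74.0]
orientation: [3.138, -0.147, 0.0]
ft_force: [4.7, -0.8, 1.8]
width: 10.2
grasp_force: 30.0
```

Emit:
play_rows([
  [0,0,-0.5],
  [0,0,0],
], yaw=[0,0])

```text
t: 16.05
ee_pos: [565.5, -54.3, 73.9]
orientation: [3.138, -0.147, 0.001]
ft_force: [4.1, 0.1, 6.4]
width: 10.0
grasp_force: 30.0
```

Emit:
play_rows([
  [0,0,-0.5],
  [0,0,0],
], yaw=[0,0])

```text
t: 16.22
ee_pos: [565.7, -54.3, 73.7]
orientation: [3.138, -0.147, 0.001]
ft_force: [2.9, 0.3, 8.3]
width: 9.7
grasp_force: 30.0
```

Emit:
play_rows([
  [0,0,-0.6],
  [0,0,0],
  [0,0,0],
  [0.3,0,1.5],
  [0,0,0],
], yaw=[0,0,0,0,0])

```text
t: 16.63
ee_pos: [565.8, -54.3, 73.9]
orientation: [3.138, -0.147, 0.001]
ft_force: [4.4, -0.6, 0.1]
width: 9.7
grasp_force: 30.0
```

Emit:
play_rows([
  [0,0,0],
  [0,0,0],
  [0,0,0],
  [0,0,0],
  [0,0,0],
  [0,0,0],
  [0,0,0],
  [0,0,0],
], yaw=[0,0,0,0,0,0,0,0], gripper=0.6)

```text
t: 17.3
ee_pos: [565.5, -54.3, 73.9]
orientation: [-3.138, 0.147, 0.0]
ft_force: [-0.4, 0.2, 0.1]
width: 35.1
grasp_force: 0.0
```

Released. I rise and look from the earlier viewpoint.

Emit:
play_rows([
  [0,0,5],
  [0,0,15],
  [0,0,25],
  [0,0,30],
  [0,0,30],
  [0,0,30],
  [5,-3,15],
  [12,-6,0],
], yaw=[0,0,0,0,0,0,0,0])

```text
t: 17.97
ee_pos: [584.0, -63.2, 228.8]
orientation: [3.138, -0.146, 0.01]
ft_force: [1.2, -0.3, 0.1]
width: 35.0
grasp_force: 0.0
```

Emit:
play_rows([
  [14,-8,0],
  [14,-8,0],
  [14,-8,0],
  [14,-8,0],
  [14,-8,0],
  [14,-8,0],
  [0,0,0],
  [0,0,0],
], yaw=[7,7,7,7,7,7,7,7])

```text
t: 18.63
ee_pos: [667.1, -111.8, 224.0]
orientation: [2.836, 1.351, 0.0]
ft_force: [-0.4, -0.7, 0.2]
width: 35.1
grasp_force: 0.0
```

Emit:
play_rows([
  [0,0,0],
  [0,0,0],
  [0,0,0],
  [0,0,0],
  [0,0,0],
  [0,0,0],
  [0,0,0],
  [0,0,0],
], yaw=[7,7,7,7,7,4,0,0])

```text
t: 19.3
ee_pos: [666.5, -111.3, 224.1]
orientation: [2.231, 2.212, 0.0]
ft_force: [-0.5, -0.3, -0.6]
width: 35.0
grasp_force: 0.0
```

Run:
```python
from h import *
p=shot('wrist'); C=cloud(p); im=p['pixels'].astype(int)
b=(im[...,2]>im[...,0]+30)&(C[...,1]>-110)&(C[...,1]<10)&(C[...,0]>480)&(C[...,0]<640)
q=C[b]; h,e=np.histogram(q[:,2],bins=np.arange(30,180,4)); print([(e[i],h[i]) for i in range(len(h)) if h[i]>60])
led=q[(q[:,2]>135)]; print('ledge',np.median(led[:,2]),led.mean(0)); 
dk=q[(q[:,2]>40)&(q[:,2]<60)]; print('deck',np.median(dk[:,2]))
y=(im[...,0]>150)&(im[...,1]>110)&(im[...,2]<90)&(C[...,0]<560); vs,us=np.where(y[60:220,0:260]); print('yellow',len(us),(us.min(),us.max(),vs.min()+60,vs.max()+60) if len(us) else '')
o=ctrl.get_obs(); print(o['ee_pos'],o['t'],o['width'])
save(p,'w3.png',(0,30,260,220),3)
s=shot('side'); save(s,'s3.png',(200,120,420,360),2.5)
```

```text
[(np.int64(46), np.int64(2849)), (np.int64(50), np.int64(3332)), (np.int64(54), np.int64(667)), (np.int64(58), np.int64(75)), (np.int64(62), np.int64(72)), (np.int64(66), np.int64(103)), (np.int64(70), np.int64(114)), (np.int64(74), np.int64(115)), (np.int64(78), np.int64(115)), (np.int64(82), np.int64(124)), (np.int64(86), np.int64(135)), (np.int64(90), np.int64(144)), (np.int64(94), np.int64(142)), (np.int64(98), np.int64(186)), (np.int64(102), np.int64(384)), (np.int64(106), np.int64(1066)), (np.int64(110), np.int64(156)), (np.int64(114), np.int64(163)), (np.int64(118), np.int64(170)), (np.int64(122), np.int64(124)), (np.int64(142), np.int64(124)), (np.int64(146), np.int64(1492)), (np.int64(150), np.int64(129))]
ledge 148.86071473213406 [508.8 -48.4 148.5]
deck 50.257635682890566
yellow 0 
[ 666.5 -111.3  224.1] 19.35 35.10867426518695
```

View pics/w3.png

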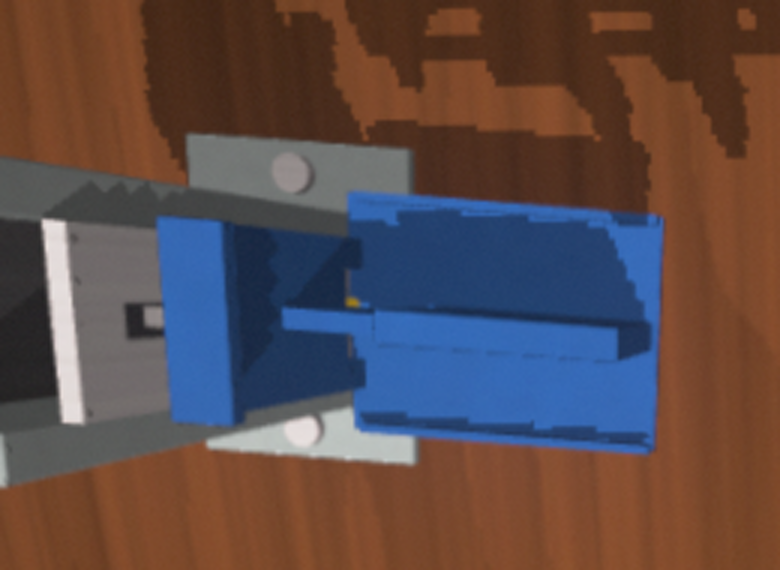

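Ledge height 147.1 (corrected) matches fully home (slot end + 72). Yellow shows in the back plate's window at crop (352,301). I measure how far it stands out.

Run:
```python
from h import *
p=shot('wrist'); C=cloud(p); im=p['pixels'].astype(int)
n=np.array([1,-0.0922,0]);n/=np.linalg.norm(n)
out=(C-np.array([497.3,-47.9,0]))@n
for r in range(127,136): print(r,[(c,tuple(im[r,c].tolist()),round(float(out[r,c]),1),round(float(C[r,c,2]-1.8),1)) for c in range(114,121)])
# expected pixels of nose tip underside: out 4 vs 0
for o_ in(4,0):
  for yy in(-5.5,5.5): print(o_,yy,proj(p,np.array([497.3+o_*.9956-yy*-.094,-47.9-o_*.094+yy*.9956,49.9+1.8])))
```

```text
127 [(114, (31, 44, 70), 5.2, 63.3), (115, (63, 67, 80), -0.7, 49.7), (116, (64, 74, 95), 0.5, 49.9), (117, (42, 65, 103), 0.4, 47.5), (118, (37, 64, 107), 2.6, 49.9), (119, (35, 64, 108), 3.1, 48.8), (120, (34, 63, 108), 4.7, 50.0)]
128 [(114, (31, 45, 70), 4.9, 62.8), (115, (60, 63, 75), -0.2, 50.7), (116, (70, 74, 86), 0.3, 49.6), (117, (59, 72, 98), 1.3, 49.5), (118, (52, 70, 103), 2.6, 49.9), (119, (43, 66, 107), 3.7, 50.2), (120, (34, 63, 108), 4.4, 49.4)]
129 [(114, (37, 46, 69), 4.6, 62.2), (115, (84, 77, 61), 1.7, 54.4), (116, (114, 100, 55), 2.0, 53.0), (117, (111, 100, 62), 2.4, 51.7), (118, (98, 93, 70), 2.8, 50.6), (119, (66, 76, 94), 3.2, 49.1), (120, (41, 67, 108), 4.2, 49.1)]
130 [(114, (38, 47, 68), 5.0, 63.1), (115, (97, 85, 55), 1.0, 53.2), (116, (140, 114, 37), 1.7, 52.5), (117, (150, 122, 31), 2.4, 51.8), (118, (141, 117, 43), 3.0, 50.9), (119, (97, 95, 89), 3.0, 48.8), (120, (53, 77, 119), 4.2, 49.1)]
131 [(114, (36, 46, 68), 4.4, 62.1), (115, (91, 82, 60), 1.4, 54.1), (116, (130, 107, 43), 2.4, 53.9), (117, (140, 115, 37), 2.2, 51.4), (118, (136, 114, 52), 3.4,
[... 427 characters left out ...]
96), 19.1, 85.5), (118, (37, 58, 92), 19.2, 83.9), (119, (36, 57, 90), 18.9, 81.5), (120, (33, 55, 92), 19.5, 80.7)]
134 [(114, (46, 92, 158), 24.7, 102.3), (115, (45, 91, 157), 24.5, 100.0), (116, (46, 92, 157), 24.7, 98.7), (117, (43, 85, 146), 26.9, 101.3), (118, (41, 82, 140), 27.4, 100.6), (119, (40, 77, 132), 27.0, 97.9), (120, (40, 74, 129), 27.6, 97.2)]
135 [(114, (52, 105, 180), 24.4, 101.6), (115, (51, 104, 179), 24.9, 100.9), (116, (51, 104, 179), 25.7, 100.7), (117, (51, 104, 179), 27.9, 103.4), (118, (51, 103, 178), 27.7, 101.2), (119, (51, 101, 177), 28.0, 99.9), (120, (49, 100, 177), 28.7, 99.6)]
4 -5.5 [119.7 139.5]
4 5.5 [119.4 128.5]
0 -5.5 [115.9 139.1]
0 5.5 [115.6 128.2]
```

View pics/s3.png

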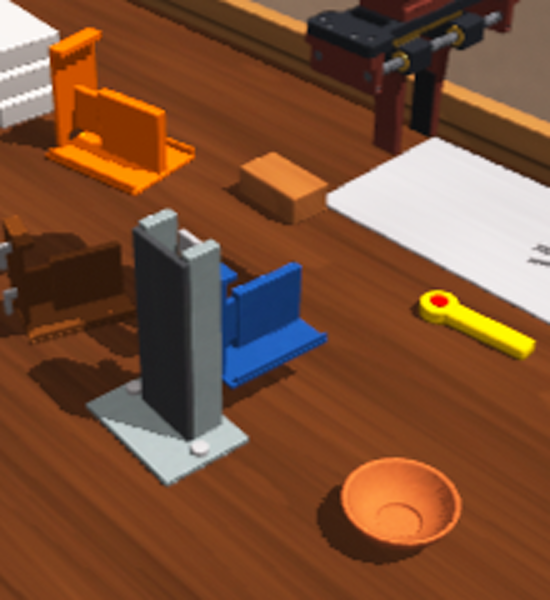

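The yellow slope stands 1 to 3.5 mm out of the face, above the foot (z 54 to 51), so the catch is out. The side crop shows the bracket hung, the hand clear, and the dish, cutter and tamper in place. I hand in.

```bash
python3 -c "
from h import *
print(ticket.close_job())"
```

```text
the job is handed in; nothing more can be done
None
```

The blue rest hangs fully home on the upright with the yellow catch snapped out over its foot; it was let go, the bystanders were left alone, and the job was handed in about 20 s into the 72 s limit (verdict not reported).

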